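# Load a glass test strip under the clip of the strain viewer

## Task

Load the glass test strip with the blue chips into the strain viewer: raise the spring clip by its red bar until it stays up by itself, slide the strip, blue-chip end first, flat along the stage and between the guides until it is home against the brass stop, then bring the clip down onto the glass under control, keeping hold of it all the way so that it never snaps down. Be gentle with the glass, do not shove the stop off its setting, and leave everything else where it is.

Things in the scene. Friction and masses are not known exactly. Their poses are not given: they have to be found in the camera images.
- viewer: Strain viewer, fixed: a grey light box 160 mm deep (x) and 180 mm wide (y) with a dark steel stage on top, 70 mm above the table. +x points from the stage's open front to the clip's hinge at the back, z up. Origin on the table below 'stage'; box spans x -40 to 120 mm, y -90 to 90 mm. A post at x 105, y -75 mm, up to 280 mm high, carries the analyser disc, swung aside to y -120 to -215 mm.
- stage (a point): Point on the stage surface of the viewer, 70 mm above the table, 40 mm behind the stage's front edge, midway between the guides; axes as the viewer's. Guides: two aluminium bars 5 mm high along x, 34 mm apart from x = 10 to 72 mm, with a mouth that flares to about 50 mm at x = -14 mm.
- stop_slot (a point): Middle of the slot (56 mm behind 'stage', at stage height, axes as the viewer's) in which the brass stop is clamped: a block 12 mm wide and 9 mm high with a thumbscrew. Its front face has been set anywhere from 14 mm before to 14 mm behind this point; where is not reported: feel for it. Its clamp slips if pushed with more than about 15 N.
- clip (a joint): Clip angle, rad: 0 = down on the bare stage, 0.09 = on a 6 mm strip, 0.8 = fully up. A steel fork, hinge at the back, with two rubber feet 64 mm from the hinge (y = +-10.5 mm) and a red bar at its free end. Over-centre spring: below 0.4 it pulls the clip down, snapping if let go, and clamps with about 4 N; above 0.4 it holds the clip up. At most about 3.5 N at the bar.
- clip_hinge (a point): Middle of the clip's hinge pin, which lies along the viewer's y: 88 mm behind and 10 mm above 'stage'.
- clip_bar (a point): Centre of the red round bar at the clip's free end, by which it is lifted: 10 mm thick, 34 mm long along the viewer's y. Clip down: 92 mm in front of the hinge and 21 mm above it (31 mm above the stage, with room for fingertips beside and below). It swings about the hinge at radius 94 mm. Its ends can be pinched from above and turn between the fingers.
- strip: The test strip to load: a pale aqua glass bar 150 x 30 x 6 mm, about 70 g, with three blue chips (11 mm across, 2 mm high) along the middle of its top near one end. Origin at the centre of its underside; +x along it towards the blue-chip end, z up. It lies across the rack, 20 mm above the table, both ends overhanging.
- strip_lead (a point): Middle of the lower edge of the strip's blue-chip end, which goes in first: 75 mm along +x from the strip's origin.
- rack: Fixed cork-topped wooden block 60 mm (x) x 180 mm (y) x 20 mm high that carries the two strips side by side, each about 44 mm from the middle. Origin under its centre.
- amber_strip: A like strip with amber chips, on the rack beside the blue one; to be left alone. Origin and axes as the blue strip's.
There are look-alikes about, which are no part of the job. What is shaped like the strip but black is not meant.

How it is judged:
On the way, in this order (a step that is already met when the one before it is completed fails the run):
1. the clip has been raised and stays up with nothing holding it, the strip not yet under it (value of joint clip above 0.65 rad and contact force between the fingers and clip below 0.1 N and horizontal distance between strip_lead and stop_face above 0.08 m), for 0.2 s.
2. under the raised clip the strip lies flat on the stage between the guides, home against the stop (x of strip_lead in the frame of stop_face between -0.002 and 0.002 m and y of strip in the frame of stage between -0.004 and 0.004 m and z of strip in the frame of stage between -0.002 and 0.002 m and angle between the x axis of strip and the x axis of viewer, either way round below 0.06 rad and value of joint clip above 0.65 rad), for 0.2 s.
At the end, for the whole second after the job is handed in: The blue-chip strip lies flat on the stage between the guides (within 4 mm of the centre line, 0.06 rad, 2 mm of the stage), blue-chip end within 2 mm of the stop's face; the clip is down on it (joint 0.05 to 0.14 rad) and presses it with more than 1 N; all at rest and let go (x of strip_lead in the frame of stop_face between -0.002 and 0.002 m and y of strip in the frame of stage between -0.004 and 0.004 m and z of strip in the frame of stage between -0.002 and 0.002 m and angle between the x axis of strip and the x axis of viewer, either way round below 0.06 rad and value of joint clip between 0.05 and 0.14 rad and contact force between clip and strip above 1 N and linear speed of strip below 0.02 m/s); the robot touches nothing.
It fails at once if the clip snapped down: falling faster than 3 rad/s while its feet are still more than about 5 mm above the glass (joint above 0.18 rad) (velocity of joint clip below -3 rad/s and value of joint clip above 0.18 rad).
It fails at once if the clip pressed onto the glass with more than 15 N (contact force between clip and strip above 15 N).
It fails at once if the glass pressed against the viewer (stage, guides or stop) with more than 25 N (contact force between strip and viewer above 25 N).
It fails at once if the stop shoved more than 1.5 mm off its setting (distance of stop_face from where it was at the start of the episode above 0.0015 m).
It fails at once if the amber strip or another thing on the bench moved more than 20 mm (distance of any of amber_strip, tin, cup, wrench, tape, stapler, paddle from where it was at the start of the episode above 0.02 m).
It also fails if it takes over 72 s, if anything falls off the work surface, if the arm or the gripper's body presses on something with over 40 N, if the wrist force passes 120 N, or if a joint passes its speed limit or range.

## Robot

A 6-joint arm with a two-finger parallel gripper is mounted at the origin on the work surface. World frame = base frame: x ahead of the robot, y to its left, z up, the work surface at z = 0. Lengths are in m, angles in rad, forces in N, time in s.
With the tool pointing down it reaches from about 0.35 to 0.775 m from the base axis. Payload 7.3 kg.
Tool frame: the origin (TCP) lies at the very end of the fingers, on their centre line; the grasp point (between the pads) lies 19 mm behind it (robot.pinch_z is the distance from the TCP to the grasp point, in m); z points along the fingers, y is the line along which they close (so a half turn about z gives the same grasp; the last joint's range is limited). The gripper opens to 92 mm and grips with 3 to 60 N. Pads are 19 mm wide; open, the fingers measure 130 mm over their backs; the gripper's body (75 mm by 190 mm) begins 47 mm behind the grasp point.
Start: joints at [-1.362, 0.342, 1.524, -0, 1.275, -0.146], TCP at [0.182, -0.492, 0.227] pointing down, gripper open.
Joint ranges: [-2.53, 2.53], [-0.77, 2.02], [0.04, 2.7], [-1, 4.14], [0.28, 2.66], [-3.11, 3.11]. Speed limits (rad/s): [2.57, 2.57, 3.14, 3.14, 3.14, 3.14].

## Interface

Orientations are given as [roll, pitch, yaw] about the fixed x, y, z axes, in that order (R = Rz(yaw) Ry(pitch) Rx(roll)).
In Python, from cell import robot gives the robot as it stands.
- The arm moves only by the tool move_arm, never from a script. Its argument "motion" is a list of rows, each a list of 6 numbers: the shift along the tool's x, y, z in units of 0.1 m (1.0 is 0.1 m), then the turn, a rotation vector about the tool's x, y, z in units of pi rad (1.0 is pi rad). In form: [[dx, dy, dz, rx, ry, rz], ...]. A call has 1 to 12 rows; each row is the pose to reach, as a shift and turn from the pose commanded when the call began, along the tool's axes at that moment, turning the shorter way round; what a row does not reach only later rows make up. A row lasts 1/8 s, in which the tool goes at most 62.5 mm and 10.7 degrees, less where a joint would pass 70% of its speed; a pose out of reach is approached as far as the arm can. A call with a number of a shift or a turn outside -1 to 1 is refused whole. A call with a gripper value outside its range is refused whole. "fingers" is the opening, from -1 (shut) to 1 (fully open), set as the call begins (left out, the last holds). The fingers move at their own pace and stop on an object; "newtons" is the grip in N (left out, the last holds). Time passes only in rows, so rows that repeat a pose let the fingers close. It gives the time, the measured TCP pose, the force, the opening and the grip force at its end, in the units of the state.
- robot.observe(): the state, without advancing time (a new reading comes with each control period).
- robot.read_camera(name): name is "scene" or "top" or "wrist"; returns a dict with "image" (420x560x3 uint8, red, green, blue), "range_z" (420x560 float32, m along the optical axis (not along the pixel's ray), 0 where there is no reading), "vfov" (degrees; the focal length in pixels is half the picture's height over the tangent of half this angle, whatever the lens; pixels are square), "cx", "cy" (the principal point, pixels), "extrinsics" (4x4, takes a point from camera to world coordinates); the wrist camera has in their place "hand_eye" (4x4, takes a point from camera to tool coordinates, whose origin is the TCP and whose axes are the flange's). Camera axes: x right, y up, looking along -z (the intrinsics and any distortion apply to the point x, -y, -z); pixel columns grow to the right and rows downward; lengths in m; the calibration is good to about 2 mm. A picture is of the moment at which its call begins: read the wrist's pose just before it.
- robot.hand_in(): hands the job in; it is judged then, once.
The state is a dict: "time": time; "qpos": joint angles; "qvel": joint speeds; "joint_efforts": joint torques, N m; "tool_pos": TCP position; "tool_rot": TCP orientation; "contact_force": force on the tool from outside, world axes, zero at the start; "torque": the same for the moment, N m; "opening": finger opening in m; "grip_force": force on a finger pad.
Only numpy, scipy, OpenCV 4.12 (cv2) and the standard library are available. Lean on these libraries where they do the work, as an engineer would, in place of code of your own. Each camera call takes 0.05 s, during which the arm holds its last target. There are 200 camera calls.

## Working session

There is one attempt and no reset: what is moved stays moved. The work goes in short steps, Python scripts to look and compute and a tool call to move; the robot and the scene stay as the last step left them, time stands still between calls to the robot, and variables do not carry over. Pictures are saved under pics/ and viewed, at most 10 in all, crops included, and the job is handed in when it is done.

Besides the shell and the picture viewer there is one more tool, called after "Emit:" in YAML: its name, and indented under it one key for each argument. move_arm: Moves the arm, as the interface text tells. Shifts and turns lie within -1 to 1; 1 stands for 0.1 m of shift or pi rad of turn. Its arguments: {"type":"object","properties":{"motion":{"type":"array"},"fingers":{"type":"number"},"newtons":{"type":"number"}},"required":["motion"]}

```bash
ls; mkdir -p pics
cat > h.py <<'E'
import numpy as np, cv2
from cell import robot
from scipy.spatial.transform import Rotation as R
def cam(n):
    s=robot.observe(); c=robot.read_camera(n)
    h,w=c["image"].shape[:2]; c["f"]=h/2/np.tan(np.radians(c["vfov"])/2)
    if n=="wrist":
        T=np.eye(4);T[:3,:3]=R.from_euler('xyz',s["tool_rot"]).as_matrix();T[:3,3]=s["tool_pos"];c["T"]=T@c["hand_eye"]
    else: c["T"]=c["extrinsics"]
    v,u=np.mgrid[0:h,0:w]; z=c["range_z"]
    P=np.stack([(u-c["cx"])/c["f"]*z,-(v-c["cy"])/c["f"]*z,-z],-1)
    c["P"]=P@c["T"][:3,:3].T+c["T"][:3,3]; c["ok"]=z>0
    return c
def save(n,im,s=1):
    cv2.imwrite("pics/"+n,cv2.resize(im[...,::-1],None,fx=s,fy=s,interpolation=cv2.INTER_CUBIC))
def st():
    s=robot.observe(); print({k:np.round(s[k],4).tolist() for k in("time","tool_pos","tool_rot","qpos","contact_force","opening","grip_force")})
E
python3 - <<'E'
from h import *
st()
for n in("scene","top"):
    c=cam(n); save(n+".png",c["image"]); print(n,{k:c[k] for k in c if k not in("image","range_z","P","ok","T")}); np.savez(n,im=c["image"],P=c["P"],ok=c["ok"])
E
```

```text
pics
{'time': 0.0, 'tool_pos': [0.1823, -0.4919, 0.226], 'tool_rot': [-3.1401, -0.0002, 0.3548], 'qpos': [-1.362, 0.3427, 1.525, -0.0, 1.2754, -0.146], 'contact_force': [0.33, 0.0181, 0.6146], 'opening': 0.0916, 'grip_force': 0.0}
scene {'vfov': 57.29520186994199, 'cx': 274.9671537126341, 'cy': 211.37466490574627, 'extrinsics': array([[ 0.78979363, -0.41778965,  0.44908555,  0.90306565],
       [ 0.61336456,  0.53418678, -0.58174599, -0.30891203],
       [ 0.00315189,  0.73491243,  0.67815469,  0.71172124],
       [ 0.        ,  0.        ,  0.        ,  1.        ]]), 'f': np.float64(384.40702717815515)}
top {'vfov': 45.23422153063385, 'cx': 277.52837133482257, 'cy': 199.594848222175, 'extrinsics': array([[ 0.07006454,  0.9760498 , -0.20595572,  0.23469912],
       [-0.99753729,  0.06921943, -0.01131497,  0.23514559],
       [ 0.00321216,  0.20624128,  0.97849589,  1.31929854],
       [ 0.        ,  0.        ,  0.        ,  1.        ]]), 'f': np.float64(504.06824741627696)}
```

View pics/scene.png

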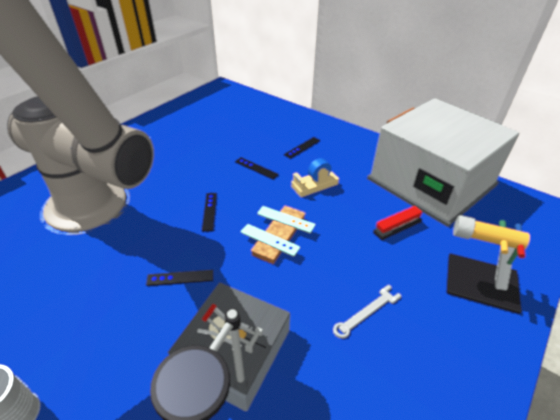

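View pics/top.png

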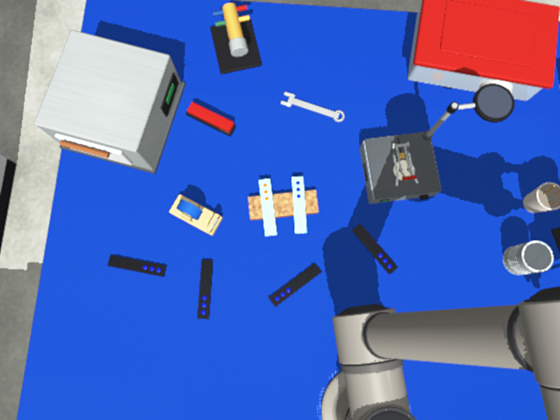

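Candidates in the top view are the strips at (266,207) and (299,205). There are four black look-alikes, at (137,266), (205,288), (295,284) and (375,248). I expect the strip at (299,205) to be the blue one, so I'll check it in a crop.

Run:
```python
from h import *
d=np.load("top.npz"); im,P,ok=d["im"],d["P"],d["ok"]
a=cv2.resize(im[165:245,240:330],None,fx=4.4,fy=4.4,interpolation=cv2.INTER_CUBIC)
b=cv2.resize(im[90:215,350:520],None,fx=352/125,fy=352/125,interpolation=cv2.INTER_CUBIC)[:,:400]
save("crop.png",np.hstack([a,b]))
for n,m in(("viewer",(P[...,2]>.055)&(P[...,2]<.075)&(P[...,1]<0)),("strips",(im.min(-1)>150)&(P[...,2]>.01)&(P[...,2]<.04))):
    m=(m&ok).astype(np.uint8); k,l,s,c=cv2.connectedComponentsWithStats(m)
    for i in range(1,k):
        if s[i,4]>250:
            p=P[l==i]; r=cv2.minAreaRect((p[:,:2]*1000).astype(np.float32)); print(n,c[i].round(),s[i,4],np.round(r[0],1),np.round(r[1],1),round(r[2],1),"z",np.median(p[:,2]).round(4))
```

```text
viewer [449.  76.] 286 [ 869.4 -185. ] [202.8  22.9] 77.8 z 0.0648
viewer [406. 167.] 2877 [614.9 -69.4] [161.8 169.9] 11.4 z 0.0706
strips [444.  83.] 354 [ 868.9 -183.5] [188.8   7.8] 83.1 z 0.025
strips [299. 205.] 652 [498.9 194. ] [148.9  34.3] 5.0 z 0.0266
strips [267. 207.] 669 [487.3 274.3] [150.1  38. ] 11.8 z 0.0269
strips [195. 217.] 461 [453.6 463.7] [130.1  53.8] 66.2 z 0.0234
strips [330. 402.] 390 [22.8 87.8] [33.5 98.4] 86.9 z 0.0136
```

View pics/crop.png

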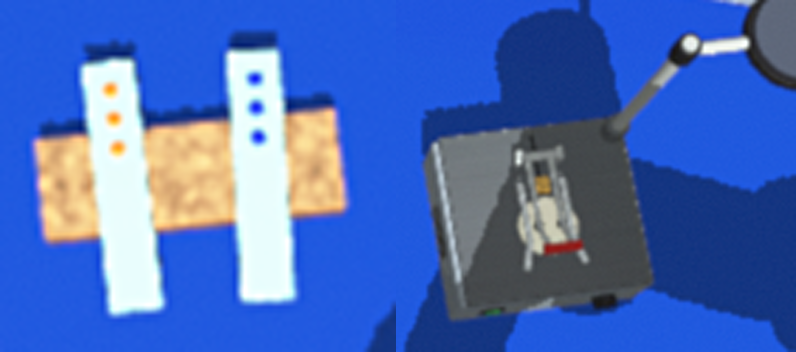

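The crop confirms the blue chips are on the right-hand strip, top-view pixel (299,205), with the chips at the far +x end. The viewer is at (400,165), its red bar at about (405,178) on the robot side. I'm moving over the viewer for a close look.

Emit:
move_arm:
  motion:
    - [0.31,-0.17,-0.1,0,0,0]
    - [0.62,-0.35,-0.2,0,0,0]
    - [0.93,-0.52,-0.3,0,0,0]
  fingers: 1

```text
time: 0.48
tool_pos: [0.252, -0.4102, 0.2566]
tool_rot: [-3.141, -0.0, 0.354]
contact_force: [0.4, -0.8, -0.0]
opening: 0.0919
grip_force: 0.0
```

Emit:
move_arm:
  motion:
    - [0.31,-0.17,-0.05,0,0,0]
    - [0.62,-0.35,-0.1,0,0,0]
    - [0.93,-0.52,-0.2,0,0,0]

```text
time: 0.85
tool_pos: [0.3211, -0.3289, 0.2764]
tool_rot: [-3.14, 0.0, 0.355]
contact_force: [0.3, -0.2, -0.3]
opening: 0.0915
grip_force: 0.0
```

Emit:
move_arm:
  motion:
    - [0.31,-0.17,-0.05,0,0,0]
    - [0.62,-0.35,-0.1,0,0,0]
    - [0.93,-0.52,-0.2,0,0,0]

```text
time: 1.23
tool_pos: [0.3902, -0.2478, 0.2964]
tool_rot: [-3.14, 0.001, 0.355]
contact_force: [0.2, -1.1, -0.5]
opening: 0.0919
grip_force: 0.0
```

Emit:
move_arm:
  motion:
    - [0.31,-0.17,0,0,0,0]
    - [0.62,-0.35,0,0,0,0]
    - [0.93,-0.52,0,0,0,0.0]

```text
time: 1.6
tool_pos: [0.4595, -0.1669, 0.2964]
tool_rot: [-3.141, 0.0, 0.355]
contact_force: [0.7, -0.7, -0.1]
opening: 0.092
grip_force: 0.0
```

Emit:
move_arm:
  motion:
    - [0.31,-0.17,0,0,0,0.02]
    - [0.62,-0.35,0,0,0,0.04]
    - [0.93,-0.52,0,0,0,0.05]
    - [0.93,-0.52,0,0,0,0.05]
    - [0.93,-0.52,0,0,0,0.05]

```text
time: 2.22
tool_pos: [0.5277, -0.0872, 0.2963]
tool_rot: [-3.142, 0.001, 0.198]
contact_force: [0.0, 0.2, -0.0]
opening: 0.0919
grip_force: 0.0
```

Run:
```python
from h import *
st(); c=cam("wrist"); st(); save("w1.png",c["image"]); np.savez("w1",im=c["image"],P=c["P"],ok=c["ok"]); print(c["hand_eye"].round(3).tolist(),c["f"])
```

```text
{'time': 2.225, 'tool_pos': [0.5277, -0.0872, 0.2963], 'tool_rot': [-3.1415, 0.0011, 0.1983], 'qpos': [-0.3068, 0.3172, 1.3678, -0.0005, 1.4576, 1.0657], 'contact_force': [0.0301, 0.2091, -0.0207], 'opening': 0.0919, 'grip_force': 0.0}
{'time': 2.275, 'tool_pos': [0.5276, -0.0875, 0.2965], 'tool_rot': [3.1416, 0.0008, 0.1975], 'qpos': [-0.3074, 0.3168, 1.3679, -0.0004, 1.4576, 1.0659], 'contact_force': [-0.3805, 0.1194, 0.0772], 'opening': 0.0916, 'grip_force': 0.0}
[[-0.0, 0.965, 0.261, 0.07], [1.0, 0.0, -0.0, -0.0], [-0.0, 0.261, -0.965, -0.158], [0.0, 0.0, 0.0, 1.0]] 329.6202514346317
```

View pics/w1.png

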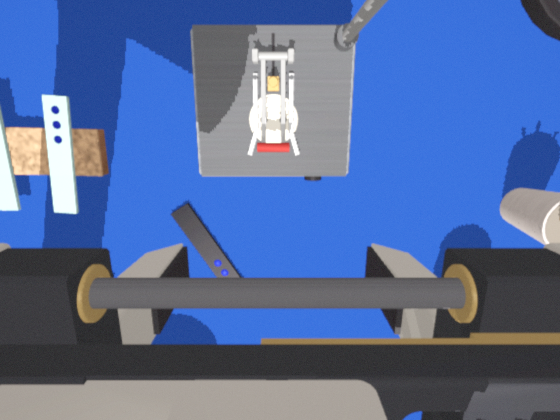

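The wrist view shows the clip down with its red bar at (273,147). The brass stop is at (272,83), the guides are on either side, and the blue strip is at (60,150).

Run:
```python
from h import *
d=np.load("w1.npz"); im,P,ok=d["im"].astype(int),d["P"],d["ok"]
def rect(n,m,z=True):
    m=(m&ok).astype(np.uint8); k,l,s,c=cv2.connectedComponentsWithStats(m)
    i=1+np.argmax(s[1:,4]); p=P[l==i]; r=cv2.minAreaRect((p[:,:2]*1000).astype(np.float32)); print(n,c[i].round(1),s[i,4],"c",np.round(r[0],1),np.round(r[1],1),round(r[2],1),"mean",p.mean(0).round(4),"max z",p[:,2].max().round(4)); return p
v,u=np.mgrid[0:420,0:560]; r,g,b=im[...,0],im[...,1],im[...,2]
box=(u>180)&(u<365)&(v<185)
p=rect("red",box&(r>130)&(g<80)&(b<80)); w=p[:,:2]-p[:,:2].mean(0); e=np.linalg.eigh(w.T@w)[1][:,1]; print("bar dir",np.degrees(np.arctan2(e[1],e[0])))
p=rect("stage",box&(abs(P[...,2]-.07)<.006)); print(np.median(p[:,2]))
p=rect("brass",box&(r>150)&(r-b>60)&(g>90)&(v>70)&(v<100)); print(p[:,2].min(), p[:,:2].min(0))
p=rect("strip",(u<90)&(v<225)&(u>30)&(abs(P[...,2]-.026)<.005)&(g>150)&(b>150));
rect("blue",(u<75)&(u>40)&(v<150)&(P[...,2]>.02)&(b>g+40))
rect("cork",(u<115)&(v>110)&(v<190)&(P[...,2]>.012)&(P[...,2]<.0225)&(r>b+20))
```

```text
red [274.4 144.1] 67 c [574.2 -73.6] [ 2.1 31.4] 11.4 mean [ 0.5744 -0.0751  0.1047] max z 0.1075
bar dir 100.60957064630436
stage [271.3 100.1] 19856 c [614.  -64.7] [159.9 171.2] 11.3 mean [ 0.6169 -0.0631  0.0708] max z 0.076
0.07068843414659748
brass [272.7  83. ] 172 c [635.7 -60.5] [15.4 12.1] 11.3 mean [ 0.635  -0.0611  0.0819] max z 0.0885
0.06938559484319157 [ 0.627453   -0.06794597]
strip [ 60.  154.7] 2833 c [498.7 194.3] [150.7  34.8] 7.3 mean [0.5011 0.192  0.0264] max z 0.0296
blue [ 54.8 109.4] 46 c [557.7 199. ] [7.5 8.4] 72.6 mean [0.5576 0.199  0.0278] max z 0.0292
cork [ 27.6 150.5] 1744 c [496.9 236. ] [59.9 52.2] 9.5 mean [0.498  0.2372 0.0205] max z 0.0225
```

Emit:
move_arm:
  motion:
    - [0.15,-0.02,0.3,0,0,0]
    - [0.3,-0.04,0.6,0,0,0]
    - [0.4,-0.04,0.95,0,0,0]
    - [0.4,-0.04,1,0,0,0]
    - [0.4,-0.04,1,0,0,0]

```text
time: 2.9
tool_pos: [0.5663, -0.0759, 0.1975]
tool_rot: [3.141, -0.0, 0.197]
contact_force: [0.3, -0.2, 0.7]
opening: 0.0912
grip_force: 0.0
```

Run:
```python
from h import *
st(); c=cam("wrist"); save("w2.png",c["image"]); im,P,ok=c["image"].astype(int),c["P"],c["ok"]; np.savez("w2",im=c["image"],P=c["P"],ok=c["ok"]); print(c["cx"],c["hand_eye"][:,3])
r,g,b=im[...,0],im[...,1],im[...,2]
u_=np.array([.9806,.1959]);n_=np.array([-.1959,.9806])
for n,m in(("red",(r>110)&(g<70)&(b<70)),("brass",(r>130)&(r-b>60)&(g>90)&(P[...,2]>.065)&(P[...,2]<.12))):
    m=m&ok; k,l,s,ce=cv2.connectedComponentsWithStats(m.astype(np.uint8)); i=1+np.argmax(s[1:,4]); p=P[l==i]
    U=p[:,:2]@u_;N=p[:,:2]@n_
    print(n,s[i],ce[i],"u",np.percentile(U,[0,2,50,98,100]).round(4),"n",np.percentile(N,[0,2,50,98,100]).round(4),"z",np.percentile(p[:,2],[0,50,100]).round(4))
s=robot.observe(); t=np.array(s["tool_pos"][:2]); print("tool u,n",t@u_,t@n_)
```

```text
{'time': 2.9, 'tool_pos': [0.5663, -0.0759, 0.1975], 'tool_rot': [3.1412, -0.0003, 0.1969], 'qpos': [-0.2672, 0.4501, 1.4394, -0.0002, 1.2517, 1.1067], 'contact_force': [0.3273, -0.2324, 0.7353], 'opening': 0.0912, 'grip_force': 0.0}
276.704033836592 [ 6.97010129e-02 -2.67323833e-04 -1.58480049e-01  1.00000000e+00]
red [256 202  41   5 162] [276.81481481 203.5       ] u [0.5473 0.5478 0.5491 0.5501 0.5502] n [-0.2005 -0.2001 -0.1854 -0.1696 -0.1688] z [0.1007 0.1042 0.1067]
brass [268 113  16  19 276] [275.68478261 122.33333333] u [0.6038 0.6039 0.6109 0.6172 0.6182] n [-0.1905 -0.1905 -0.1846 -0.1782 -0.1779] z [0.069  0.0803 0.0887]
tool u,n 0.5408643964214137 -0.18543473527436302
```

View pics/w2.png

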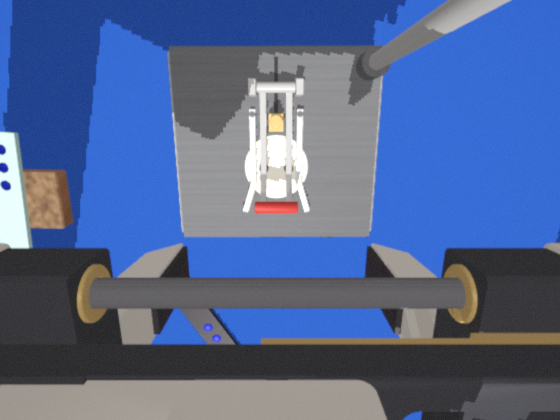

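The bar is centred at (277,203) and lines up with the fingers. I'm descending to pinch it.

Emit:
move_arm:
  motion:
    - [0.08,0,0.4,0,0,0]
    - [0.08,0,0.8,0,0,0]
    - [0.08,0,0.95,0,0,0]
    - [0.08,0,1,0,0,0]

```text
time: 3.45
tool_pos: [0.5748, -0.0739, 0.0975]
tool_rot: [3.141, -0.001, 0.198]
contact_force: [0.5, -0.1, 0.1]
opening: 0.0917
grip_force: 0.0
```

Emit:
move_arm:
  motion:
    - [0,0,0.1,0,0,0]
    - [0,0,0.15,0,0,0]
    - [0,0,0.15,0,0,0]

```text
time: 3.82
tool_pos: [0.5744, -0.0736, 0.0818]
tool_rot: [3.141, -0.0, 0.198]
contact_force: [-0.5, -0.3, 0.6]
opening: 0.0921
grip_force: 0.0
```

Emit:
move_arm:
  motion:
    - [0,0,0,0,0,0]
    - [0,0,0,0,0,0]
    - [0,0,0,0,0,0]
    - [0,0,0,0,0,0]
    - [0,0,0,0,0,0]
    - [0,0,0,0,0,0]
    - [0,0,0,0,0,0]
    - [0,0,0,0,0,0]
  fingers: -1
  newtons: 20

```text
time: 4.82
tool_pos: [0.5744, -0.0736, 0.0817]
tool_rot: [3.142, 0.0, 0.198]
contact_force: [0.2, -0.6, 0.2]
opening: 0.0331
grip_force: 20.0
```

Emit:
move_arm:
  motion:
    - [0.01,0,-0.045,0,0,0]
    - [0.025,0,-0.09,0,0,0]
    - [0.06,0,-0.18,0,0,0]
    - [0.1,0,-0.26,0,0,0]
    - [0.155,0,-0.34,0,0,0]
    - [0.213,0,-0.415,0,0,0]
    - [0.28,0,-0.483,0,0,0]
    - [0.35,0,-0.543,0,0,0]
    - [0.4,0,-0.577,0,0,0]
    - [0.413,0,-0.586,0,0,0]
    - [0.413,0,-0.586,0,0,0]

```text
time: 6.2
tool_pos: [0.6149, -0.0655, 0.1406]
tool_rot: [3.141, -0.0, 0.198]
contact_force: [-1.2, 0.7, 5.2]
opening: 0.0334
grip_force: 20.0
```

Emit:
move_arm:
  motion:
    - [0,0,0,0,0,0]
    - [0,0,0,0,0,0]
    - [0,0,0,0,0,0]
    - [0,0,0,0,0,0]
    - [0,0,0,0,0,0]
    - [0,0,0,0,0,0]
  fingers: 0.2

```text
time: 6.95
tool_pos: [0.6149, -0.0655, 0.1403]
tool_rot: [3.141, -0.0, 0.198]
contact_force: [0.1, 0.4, -0.1]
opening: 0.0552
grip_force: 0.0
```

Emit:
move_arm:
  motion:
    - [0,0,-0.2,0,0,0]
    - [0,0,-0.5,0,0,0]
    - [-0.2,0,-0.9,0,0,0]
    - [-0.8,0,-1,0,0,0]
    - [-0.9,0,-1,0,0,0]
    - [-0.9,0,-1,0,0,0]

```text
time: 7.7
tool_pos: [0.5267, -0.0834, 0.2408]
tool_rot: [3.141, -0.001, 0.197]
contact_force: [0.7, -0.1, -0.1]
opening: 0.0555
grip_force: 0.0
```

Run:
```python
from h import *
st(); c=cam("wrist"); save("w3.png",c["image"]); im,P,ok=c["image"].astype(int),c["P"],c["ok"]
r,g,b=im[...,0],im[...,1],im[...,2]
u_=np.array([.9806,.1959]);n_=np.array([-.1959,.9806])
for n,m in(("red",(r>110)&(g<70)&(b<70)),("brass",(r>130)&(r-b>60)&(g>90)&(P[...,2]>.065)&(P[...,2]<.12))):
    m=m&ok; k,l,s,ce=cv2.connectedComponentsWithStats(m.astype(np.uint8)); i=1+np.argmax(s[1:,4]); p=P[l==i]
    U=p[:,:2]@u_;N=p[:,:2]@n_
    print(n,s[i],ce[i],"u",np.percentile(U,[0,2,50,98,100]).round(4),"n",np.percentile(N,[0,2,50,98,100]).round(4),"z",np.percentile(p[:,2],[0,50,100]).round(4))
```

```text
{'time': 7.7, 'tool_pos': [0.5267, -0.0834, 0.2408], 'tool_rot': [3.1411, -0.0011, 0.197], 'qpos': [-0.3008, 0.3458, 1.4786, 0.0001, 1.3159, 1.073], 'contact_force': [0.73, -0.0685, -0.1026], 'opening': 0.0555, 'grip_force': 0.0}
red [252  88  49  14 551] [275.86025408  93.95462795] u [0.5843 0.5849 0.5886 0.5927 0.5929] n [-0.2005 -0.1998 -0.1843 -0.1689 -0.168 ] z [0.1615 0.1657 0.1679]
brass [270  68  14  18 242] [276.28512397  76.46280992] u [0.6033 0.6034 0.6101 0.6191 0.6192] n [-0.1907 -0.1907 -0.1842 -0.1787 -0.1787] z [0.0694 0.0806 0.0885]
```

View pics/w3.png

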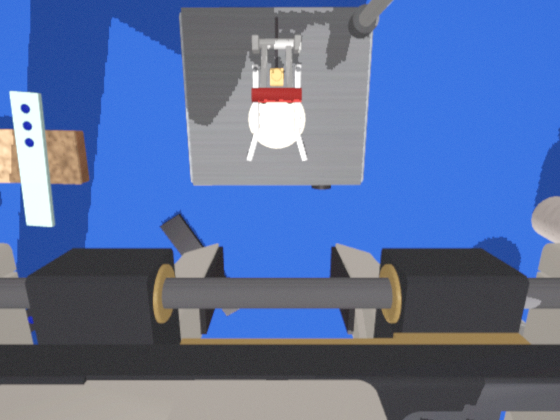

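The clip stays up by itself: the bar is now at (276,94), about 0.16 m high. The brass stop face is near (277,85), with the blue strip at (32,160). I'm going to the strip next.

Emit:
move_arm:
  motion:
    - [-0.04,-0.32,0,0,0,0]
    - [-0.08,-0.64,0,0,0,0]
    - [-0.12,-0.94,0,0,0,0]

```text
time: 8.12
tool_pos: [0.4973, 0.0079, 0.2396]
tool_rot: [-3.141, 0.0, 0.198]
contact_force: [0.8, -0.3, 0.2]
opening: 0.0554
grip_force: 0.0
```

Emit:
move_arm:
  motion:
    - [-0.08,-0.32,0.1,0,0,0]
    - [-0.2,-0.64,0.2,0,0,0]
    - [-0.3,-0.94,0.3,0,0,0]

```text
time: 8.5
tool_pos: [0.449, 0.0944, 0.2095]
tool_rot: [-3.141, 0.0, 0.198]
contact_force: [0.3, 0.4, -0.3]
opening: 0.055
grip_force: 0.0
```

Emit:
move_arm:
  motion:
    - [-0.1,-0.32,0.1,0,0,0.01]
    - [-0.2,-0.64,0.2,0,0,0.02]
    - [-0.3,-0.94,0.3,0,0,0.025]
    - [-0.3,-0.94,0.3,0,0,0.025]
    - [-0.3,-0.94,0.3,0,0,0.025]

```text
time: 9.12
tool_pos: [0.4017, 0.1794, 0.1802]
tool_rot: [3.141, -0.0, 0.12]
contact_force: [-0.1, -0.2, 0.1]
opening: 0.055
grip_force: 0.0
```

Run:
```python
from h import *
st(); c=cam("wrist"); save("w4.png",c["image"]); im,P,ok=c["image"].astype(int),c["P"],c["ok"]
r,g,b=im[...,0],im[...,1],im[...,2]
m=(abs(P[...,2]-.0265)<.0045)&(g>140)&(b>140)&ok
k,l,s,ce=cv2.connectedComponentsWithStats(m.astype(np.uint8))
for i in range(1,k):
    if s[i,4]>400:
        p=P[l==i]; q=cv2.minAreaRect((p[:,:2]*1000).astype(np.float32)); w=p[:,:2]-p[:,:2].mean(0); e=np.linalg.eigh(w.T@w)[1][:,1]
        print(s[i],ce[i].round(),q,"pca",np.arctan2(e[1],e[0]),np.median(p[:,2]))
m=ok&(r>b+20)&(P[...,2]>.015)&(P[...,2]<.0225); print("cork x",np.percentile(P[m][:,0],[1,99]))
```

```text
{'time': 9.125, 'tool_pos': [0.4017, 0.1794, 0.1802], 'tool_rot': [3.1413, -0.0004, 0.1202], 'qpos': [0.2457, 0.2356, 1.8162, -0.0004, 1.0895, 1.6965], 'contact_force': [-0.0849, -0.2082, 0.0846], 'opening': 0.055, 'grip_force': 0.0}
[ 152    0   58  177 5667] [182.  89.] ((486.2919921875, 275.370361328125), (149.21499633789062, 31.815553665161133), 10.831799507141113) pca -2.9492340267679578 0.02660806345211214
[ 257    0   36  174 5452] [275.  88.] ((497.3468933105469, 192.50094604492188), (145.8561248779297, 30.660396575927734), 7.212095737457275) pca -3.018586726462368 0.026635945247317133
[  0  87  28  61 577] [  8. 111.] ((443.8103332519531, 430.11883544921875), (24.779399871826172, 54.44509506225586), 82.85078430175781) pca 2.7953474631747035 0.022790445556926275
cork x [0.41752946 0.53722091]
```

View pics/w4.png

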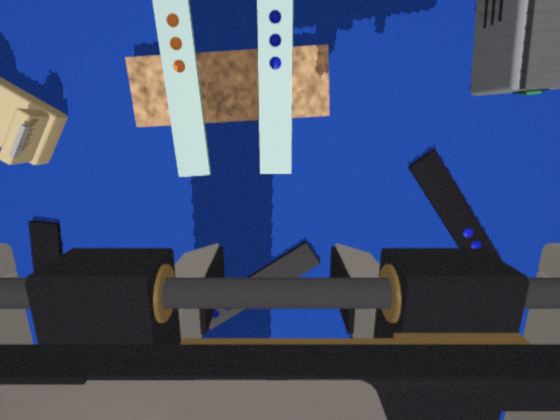

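The strip's tail end is at (275,173) with its chips at (275,15–62), and the amber strip is clear at (190,90). I'm descending onto the tail overhang.

Emit:
move_arm:
  motion:
    - [0.25,-0.01,0.3,0,0,0]
    - [0.466,-0.012,0.6,0,0,0]
    - [0.466,-0.012,0.9,0,0,0]
    - [0.466,-0.012,1,0,0,0]
    - [0.466,-0.012,1,0,0,0]

```text
time: 9.8
tool_pos: [0.447, 0.1855, 0.0803]
tool_rot: [3.141, 0.001, 0.118]
contact_force: [-0.3, 0.4, -0.1]
opening: 0.0552
grip_force: 0.0
```

Emit:
move_arm:
  motion:
    - [0,0,0.3,0,0,0]
    - [0,0,0.55,0,0,0]
    - [0,0,0.68,0,0,0]
    - [0,0,0.72,0,0,0]
    - [0,0,0.72,0,0,0]

```text
time: 10.42
tool_pos: [0.4473, 0.186, 0.009]
tool_rot: [-3.142, -0.001, 0.119]
contact_force: [0.5, 0.3, 0.6]
opening: 0.0552
grip_force: 0.0
```

Emit:
move_arm:
  motion:
    - [0,0,0,0,0,0]
    - [0,0,0,0,0,0]
    - [0,0,0,0,0,0]
    - [0,0,0,0,0,0]
    - [0,0,0,0,0,0]
    - [0,0,0,0,0,0]
  fingers: -1
  newtons: 25

```text
time: 11.18
tool_pos: [0.4469, 0.1859, 0.0084]
tool_rot: [3.142, -0.0, 0.119]
contact_force: [-0.9, 0.4, 2.5]
opening: 0.0292
grip_force: 25.0
```

Emit:
move_arm:
  motion:
    - [0,0,-0.1,0,0,0]
    - [0,0,-0.3,0,0,0]
    - [0,0,-0.6,0,0,0]
    - [0,0,-0.9,0,0,0]
    - [0,0,-1,0,0,0]

```text
time: 11.8
tool_pos: [0.4475, 0.1861, 0.1101]
tool_rot: [-3.141, -0.003, 0.119]
contact_force: [-0.5, 1.0, -0.7]
opening: 0.0298
grip_force: 25.0
```

Emit:
move_arm:
  motion:
    - [-0.04,0.15,-0.1,0,0,0]
    - [-0.1,0.45,-0.2,0,0,0]
    - [-0.15,0.75,-0.2,0,0,0]
    - [-0.19,0.95,-0.2,0,0,0]

```text
time: 12.3
tool_pos: [0.4382, 0.0874, 0.1277]
tool_rot: [3.141, 0.002, 0.118]
contact_force: [-0.3, 0.2, -0.9]
opening: 0.0296
grip_force: 25.0
```

Emit:
move_arm:
  motion:
    - [-0.05,0.25,0,0,0,0]
    - [-0.1,0.5,0,0,0,0]
    - [-0.15,0.75,0,0,0,0]
    - [-0.19,0.95,0,0,0,0]

```text
time: 12.8
tool_pos: [0.4304, -0.0088, 0.1276]
tool_rot: [-3.141, 0.002, 0.118]
contact_force: [0.1, 0.6, -0.7]
opening: 0.0294
grip_force: 25.0
```

Emit:
move_arm:
  motion:
    - [-0.05,0.25,0,0,0,-0.01]
    - [-0.1,0.5,0,0,0,-0.02]
    - [-0.15,0.75,0,0,0,-0.025]
    - [-0.19,0.9,0,0,0,-0.025]
    - [-0.19,0.95,0,0,0,-0.025]
    - [-0.19,0.95,0,0,0,-0.025]

```text
time: 13.55
tool_pos: [0.4239, -0.1038, 0.1281]
tool_rot: [-3.141, 0.0, 0.197]
contact_force: [-0.4, -0.0, -0.8]
opening: 0.0297
grip_force: 25.0
```

```bash
cat > strip.py <<'E'
from h import *
u_=np.array([.9806,.1959]);n_=np.array([-.1959,.9806])
st(); c=cam("wrist"); im,P,ok=c["image"].astype(int),c["P"],c["ok"]
import sys; save(sys.argv[1],c["image"])
r,g,b=im[...,0],im[...,1],im[...,2]
zt=float(sys.argv[2])
m=(abs(P[...,2]-zt)<.02)&(g>130)&(b>140)&(g>=r)&ok&(abs(P[...,:2]@n_+.1845)<.03)&(P[...,:2]@u_<.61)
k,l,s,ce=cv2.connectedComponentsWithStats(m.astype(np.uint8)); i=1+np.argmax(s[1:,4]); p=P[l==i]
U=p[:,:2]@u_;N=p[:,:2]@n_
print(s[i],"U",np.percentile(U,[0,1,99,100]).round(4),"z fit",np.polyfit(U,p[:,2],1).round(4))
for a in np.arange(U.min(),U.max(),.02):
    k=(U>a)&(U<a+.02); print(a.round(3),"n mid",((N[k].min()+N[k].max())/2).round(4),"w",np.ptp(N[k]).round(4),"z",np.median(p[k,2]).round(4))
t=robot.observe()["tool_pos"]; print("tool u n",np.dot(t[:2],u_),np.dot(t[:2],n_))
E
python3 strip.py w5.png .142
```

```text
{'time': 13.55, 'tool_pos': [0.4239, -0.1038, 0.1281], 'tool_rot': [-3.1412, 0.0004, 0.1971], 'qpos': [-0.4161, 0.3001, 1.8974, 0.0001, 0.9447, 0.9576], 'contact_force': [-0.3886, -0.0467, -0.754], 'opening': 0.0297, 'grip_force': 24.9913}
[  236     0    78   278 17944] U [0.395  0.3968 0.509  0.5104] z fit [-0.0067  0.1487]
0.395 n mid -0.1844 w 0.0299 z 0.1459
0.415 n mid -0.1842 w 0.0301 z 0.1458
0.435 n mid -0.1842 w 0.0301 z 0.1457
0.455 n mid -0.1841 w 0.03 z 0.1455
0.475 n mid -0.1839 w 0.0302 z 0.1454
0.495 n mid -0.1838 w 0.03 z 0.1453
tool u n 0.39543411195828565 -0.1844626213872702
```

View pics/w5.png

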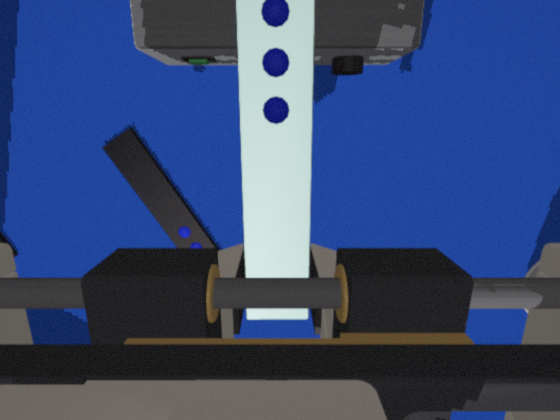

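The strip is held level and aligned: its edges are at columns 240 and 312, and its mid n of -0.184 matches the centre line. I'm lowering it onto the front of the stage.

Emit:
move_arm:
  motion:
    - [0,0,0.2,0,0,0]
    - [0,0,0.45,0,0,0]
    - [0,0,0.62,0,0,0]
    - [0,0,0.67,0,0,0]
    - [0,0,0.67,0,0,0]

```text
time: 14.22
tool_pos: [0.4242, -0.1035, 0.0614]
tool_rot: [-3.141, 0.0, 0.198]
contact_force: [-0.4, 0.5, -0.3]
opening: 0.0296
grip_force: 25.0
```

Emit:
move_arm:
  motion:
    - [0,0,0.005,0,0,0]
    - [0,0,0.01,0,0,0]
    - [0,0,0.015,0,0,0]
    - [0,0,0.02,0,0,0]
    - [0,0,0.02,0,0,0]

```text
time: 14.85
tool_pos: [0.4241, -0.1039, 0.0593]
tool_rot: [3.141, -0.0, 0.198]
contact_force: [0.1, 0.6, -0.6]
opening: 0.0294
grip_force: 25.0
```

```bash
python3 strip.py w6.png .076
```

```text
{'time': 14.85, 'tool_pos': [0.4241, -0.1039, 0.0593], 'tool_rot': [3.1415, -0.0, 0.1977], 'qpos': [-0.416, 0.4151, 1.9733, -0.0001, 0.7532, 0.9572], 'contact_force': [0.0832, 0.5864, -0.5652], 'opening': 0.0294, 'grip_force': 24.9908}
[  236     0    79   278 17975] U [0.3951 0.3971 0.5092 0.5106] z fit [-0.0048  0.0791]
0.395 n mid -0.1846 w 0.03 z 0.0772
0.415 n mid -0.1844 w 0.03 z 0.0771
0.435 n mid -0.1843 w 0.03 z 0.077
0.455 n mid -0.1842 w 0.0302 z 0.0769
0.475 n mid -0.1841 w 0.03 z 0.0768
0.495 n mid -0.184 w 0.0301 z 0.0767
tool u n 0.39548566610167596 -0.18492429518126285
```

Emit:
move_arm:
  motion:
    - [0,0,0,0,0,0]
    - [0.1,0,0,0,0,0]
    - [0.2,0,0.0,0,0,0]
    - [0.3,0,0.0,0,0,0]
    - [0.4,0,0,0,0,0]
    - [0.5,0,0,0,0,0]
    - [0.6,0,0,0,0,0]
    - [0.66,0,0,0,0,0]
    - [0.66,0,0,0,0,0]
  newtons: 10

```text
time: 16.02
tool_pos: [0.4891, -0.0908, 0.0592]
tool_rot: [3.142, -0.0, 0.198]
contact_force: [-0.6, -0.1, -0.3]
opening: 0.0296
grip_force: 10.0
```

Emit:
move_arm:
  motion:
    - [0,0,0.002,0,0,0]
    - [0,0,0.005,0,0,0]
    - [0,0,0.008,0,0,0]
    - [0,0,0.01,0,0,0]
    - [0,0,0.01,0,0,0]

```text
time: 16.65
tool_pos: [0.4886, -0.0909, 0.0583]
tool_rot: [3.142, 0.0, 0.198]
contact_force: [-0.8, -0.2, 1.1]
opening: 0.0299
grip_force: 10.0
```

```bash
python3 strip.py w7.png .076
```

```text
{'time': 16.65, 'tool_pos': [0.4886, -0.0909, 0.0583], 'tool_rot': [3.1416, 0.0003, 0.1977], 'qpos': [-0.3382, 0.5, 1.8125, -0.0002, 0.8293, 1.0351], 'contact_force': [-0.8213, -0.161, 1.113], 'opening': 0.0299, 'grip_force': 9.9927}
[  235     0    81   278 18140] U [0.4611 0.4629 0.5747 0.5772] z fit [0.0042 0.0743]
0.461 n mid -0.1845 w 0.0299 z 0.0763
0.481 n mid -0.1844 w 0.0301 z 0.0764
0.501 n mid -0.1844 w 0.0304 z 0.0765
0.521 n mid -0.1841 w 0.03 z 0.0766
0.541 n mid -0.1839 w 0.0315 z 0.0767
0.561 n mid -0.1839 w 0.0316 z 0.0768
tool u n 0.4614152297616144 -0.18490828452077274
```

View pics/w7.png

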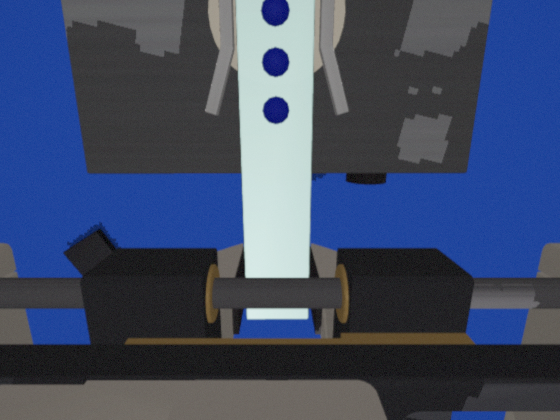

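The strip is between the guides, with edges at 240 and 312 and guides at 225 and 328, and it is resting on the stage. I'm feeling for the stop with a light grip.

Emit:
move_arm:
  motion:
    - [0.01,0,0,0,0,0]
    - [0.02,0,0,0,0,0]
    - [0.03,0,0,0,0,0]
    - [0.04,0,0,0,0,0]
    - [0.05,0,0,0,0,0]
    - [0.06,0,0,0,0,0]
    - [0.07,0,0,0,0,0]
    - [0.08,0,0,0,0,0]
    - [0.09,0,0,0,0,0]
    - [0.1,0,0,0,0,0]
  newtons: 5

```text
time: 17.95
tool_pos: [0.4986, -0.0889, 0.0583]
tool_rot: [3.142, 0.0, 0.198]
contact_force: [-2.3, 0.3, 1.0]
opening: 0.0299
grip_force: 5.0
```

Emit:
move_arm:
  motion:
    - [0.005,0,0,0,0,0]
    - [0.01,0,0,0,0,0]
    - [0.015,0,0,0,0,0]
    - [0.02,0,0,0,0,0]

```text
time: 18.45
tool_pos: [0.5006, -0.0885, 0.0583]
tool_rot: [3.142, -0.0, 0.198]
contact_force: [-1.5, -0.9, 1.1]
opening: 0.0298
grip_force: 5.0
```

Emit:
move_arm:
  motion:
    - [0.005,0,0,0,0,0]
    - [0.01,0,0,0,0,0]

```text
time: 18.7
tool_pos: [0.5016, -0.0883, 0.0583]
tool_rot: [3.141, -0.0, 0.198]
contact_force: [-1.9, -0.2, 1.8]
opening: 0.0295
grip_force: 5.0
```

Emit:
move_arm:
  motion:
    - [0.005,0,0,0,0,0]
    - [0.01,0,0,0,0,0]

```text
time: 18.95
tool_pos: [0.5025, -0.0881, 0.0583]
tool_rot: [3.142, 0.0, 0.198]
contact_force: [-2.2, -0.5, 1.7]
opening: 0.0298
grip_force: 5.0
```

```bash
python3 strip.py w8.png .076 | tail -9
```

```text
{'time': 18.95, 'tool_pos': [0.5025, -0.0881, 0.0583], 'tool_rot': [3.1415, 0.0, 0.1977], 'qpos': [-0.3238, 0.5183, 1.7762, -0.0001, 0.847, 1.0493], 'contact_force': [-2.1713, -0.5026, 1.7418], 'opening': 0.0298, 'grip_force': 4.9933}
[  235     0    81   278 18191] U [0.4751 0.477  0.5888 0.5918] z fit [0.0071 0.0729]
0.475 n mid -0.1845 w 0.0299 z 0.0763
0.495 n mid -0.1843 w 0.03 z 0.0765
0.515 n mid -0.1846 w 0.0304 z 0.0766
0.535 n mid -0.1845 w 0.0309 z 0.0768
0.555 n mid -0.1841 w 0.0315 z 0.0769
0.575 n mid -0.184 w 0.0317 z 0.077
tool u n 0.47558984914902147 -0.18486683418240005
```

```bash
cat > chips.py <<'E'
import cv2,sys
import numpy as np
for f in sys.argv[1:]:
    im=cv2.imread("pics/"+f).astype(int); b,g,r=[im[...,i] for i in range(3)]
    m=(b>g+40)&(b<170); m[:, :250]=0; m[:,300:]=0; m[135:]=0
    k,l,s,c=cv2.connectedComponentsWithStats(m.astype(np.uint8)); 
    print(f,[(c[i].round(2).tolist(),int(s[i,4])) for i in range(1,k) if s[i,4]>150])
E
python3 chips.py w5.png w6.png w7.png w8.png
```

```text
w5.png [([274.95, 11.74], 584), ([275.33, 61.92], 569), ([275.63, 109.54], 502)]
w6.png [([274.98, 11.65], 585), ([275.37, 61.92], 571), ([275.68, 109.56], 506)]
w7.png [([274.92, 11.24], 582), ([275.24, 61.54], 573), ([275.55, 109.72], 512)]
w8.png [([275.06, 11.08], 575), ([275.34, 61.48], 577), ([275.77, 109.67], 507)]
```

Emit:
move_arm:
  motion:
    - [0.005,0,0,0,0,0]
    - [0.01,0,0,0,0,0]

```text
time: 19.25
tool_pos: [0.5029, -0.088, 0.0583]
tool_rot: [-3.141, 0.001, 0.198]
contact_force: [-5.4, -2.6, 3.5]
opening: 0.0296
grip_force: 5.0
```

Emit:
move_arm:
  motion:
    - [0.005,0,0,0,0,0]
    - [0.01,0,0,0,0,0]

```text
time: 19.5
tool_pos: [0.5032, -0.0879, 0.0581]
tool_rot: [-3.141, 0.003, 0.198]
contact_force: [-6.5, -2.3, 2.6]
opening: 0.0298
grip_force: 5.0
```

```bash
python3 strip.py w9.png .076 | tail -1; python3 chips.py w9.png
```

```text
tool u n 0.47625620735132884 -0.18480448346282657
w9.png [([275.35, 11.71], 600), ([275.63, 62.62], 580), ([275.89, 110.75], 511)]
```

Contact: the force jumped to about 7 N and the grip slipped slightly, so the strip is home. I'm releasing and rising.

Emit:
move_arm:
  motion:
    - [0,0,0,0,0,0]
    - [0,0,0,0,0,0]
    - [0,0,0,0,0,0]
    - [0,0,0,0,0,0]
  fingers: 0.2

```text
time: 20.05
tool_pos: [0.5046, -0.0877, 0.0583]
tool_rot: [3.141, -0.0, 0.198]
contact_force: [0.2, 1.1, -0.1]
opening: 0.055
grip_force: 0.0
```

Emit:
move_arm:
  motion:
    - [0,0,-0.1,0,0,0]
    - [0,0,-0.3,0,0,0]
    - [0,0,-0.6,0,0,0]
    - [0,0,-0.9,0,0,0]
    - [0,0,-1,0,0,0]

```text
time: 20.68
tool_pos: [0.5054, -0.088, 0.1606]
tool_rot: [3.14, -0.004, 0.198]
contact_force: [0.3, -0.6, -1.2]
opening: 0.0552
grip_force: 0.0
```

Emit:
move_arm:
  motion:
    - [0,0,-0.4,0,0,0]
    - [0.1,0,-0.8,0,0,0]
    - [0.3,0,-0.9,0,0,0]
    - [0.5,0,-0.9,0,0,0]
    - [0.5,0,-0.9,0,0,0]

```text
time: 21.3
tool_pos: [0.5538, -0.0776, 0.2474]
tool_rot: [-3.141, 0.001, 0.198]
contact_force: [-0.1, 0.1, -0.1]
opening: 0.0551
grip_force: 0.0
```

```bash
python3 strip.py w10.png .076
python3 - <<'E'
from h import *
c=cam("wrist"); im,P,ok=c["image"].astype(int),c["P"],c["ok"]; r,g,b=im[...,0],im[...,1],im[...,2]
u_=np.array([.9806,.1959]);n_=np.array([-.1959,.9806])
for n,m in(("red",(r>110)&(g<70)&(b<70)),("brass",(r>130)&(r-b>60)&(g>90)&(P[...,2]>.065)&(P[...,2]<.12))):
    m=m&ok; k,l,s,ce=cv2.connectedComponentsWithStats(m.astype(np.uint8)); i=1+np.argmax(s[1:,4]); p=P[l==i]
    U=p[:,:2]@u_;N=p[:,:2]@n_
    print(n,s[i],ce[i],"u",np.percentile(U,[0,2,50,98,100]).round(4),"n",np.percentile(N,[0,2,50,98,100]).round(4),"z",np.percentile(p[:,2],[0,50,100]).round(4))
E
```

```text
{'time': 21.3, 'tool_pos': [0.5538, -0.0776, 0.2474], 'tool_rot': [-3.1411, 0.0011, 0.1984], 'qpos': [-0.2763, 0.3913, 1.3916, -0.0, 1.3599, 1.0961], 'contact_force': [-0.1343, 0.1498, -0.0776], 'opening': 0.0551, 'grip_force': 0.0}
[ 247  137   60  124 4729] U [0.454  0.4561 0.5775 0.5839] z fit [-0.0108  0.0808]
0.454 n mid -0.1841 w 0.0292 z 0.0761
0.474 n mid -0.1841 w 0.0287 z 0.0763
0.494 n mid -0.1846 w 0.059 z 0.0763
0.514 n mid -0.1845 w 0.06 z 0.0758
0.534 n mid -0.1846 w 0.0598 z 0.0762
0.554 n mid -0.1843 w 0.0595 z 0.0763
0.574 n mid -0.183 w 0.0549 z 0.0761
tool u n 0.5270981261740543 -0.18457769611972444
red [273 129  27   3  47] [288.04255319 130.08510638] u [0.5911 0.5911 0.5918 0.5925 0.5925] n [-0.2001 -0.1994 -0.193  -0.1822 -0.1816] z [0.1628 0.1648 0.167 ]
brass [271 100  13  15 194] [276.98453608 107.03608247] u [0.6046 0.6047 0.6107 0.6173 0.6174] n [-0.1902 -0.1901 -0.1844 -0.1788 -0.1787] z [0.0778 0.081  0.0881]
```

View pics/w10.png

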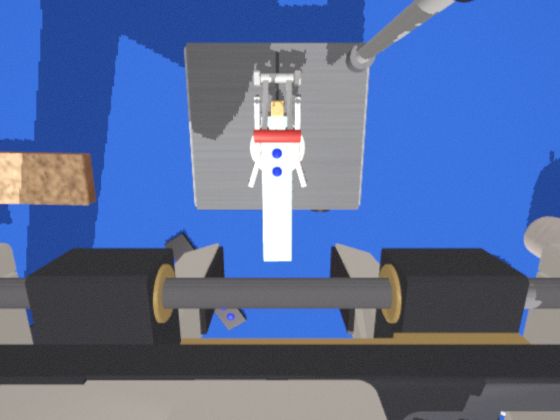

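The strip is flush with the brass stop at (277,115), and the clip is still up with its bar at (277,136). I'm going to take the bar.

Emit:
move_arm:
  motion:
    - [0.2,0,0,0,0,0]
    - [0.5,0,0,0,0,0]
    - [0.635,0,0.1,0,0,0]
    - [0.635,0,0.4,0,0,0]
    - [0.635,0,0.7,0,0,0]
    - [0.635,0,0.9,0,0,0]
    - [0.635,0,1,0,0,0]
    - [0.635,0,1,0,0,0]

```text
time: 22.4
tool_pos: [0.6151, -0.0655, 0.1476]
tool_rot: [-3.141, 0.002, 0.198]
contact_force: [0.1, -0.0, 0.1]
opening: 0.0553
grip_force: 0.0
```

Emit:
move_arm:
  motion:
    - [0,0,0.03,0,0,0]
    - [0,0,0.06,0,0,0]
    - [0,0,0.06,0,0,0]

```text
time: 22.78
tool_pos: [0.6158, -0.0655, 0.1424]
tool_rot: [3.141, -0.0, 0.198]
contact_force: [0.7, -0.1, -0.1]
opening: 0.0549
grip_force: 0.0
```

Emit:
move_arm:
  motion:
    - [0,0,0,0,0,0]
    - [0,0,0,0,0,0]
    - [0,0,0,0,0,0]
    - [0,0,0,0,0,0]
    - [0,0,0,0,0,0]
    - [0,0,0,0,0,0]
  fingers: -1
  newtons: 20

```text
time: 23.52
tool_pos: [0.6158, -0.0654, 0.1424]
tool_rot: [-3.142, -0.0, 0.198]
contact_force: [-0.6, 1.9, 2.0]
opening: 0.0337
grip_force: 20.0
```

Emit:
move_arm:
  motion:
    - [-0.015,0,0.01,0,0,0]
    - [-0.032,0,0.02,0,0,0]
    - [-0.078,0,0.053,0,0,0]
    - [-0.114,0,0.083,0,0,0]
    - [-0.15,0,0.113,0,0,0]
    - [-0.184,0,0.146,0,0,0]
    - [-0.216,0,0.181,0,0,0]
    - [-0.247,0,0.217,0,0,0]
    - [-0.275,0,0.254,0,0,0]
    - [-0.302,0,0.293,0,0,0]
    - [-0.326,0,0.334,0,0,0]
    - [-0.326,0,0.334,0,0,0]

```text
time: 25.02
tool_pos: [0.5832, -0.0719, 0.1083]
tool_rot: [-3.141, 0.001, 0.198]
contact_force: [-1.7, 1.2, -0.4]
opening: 0.0334
grip_force: 20.0
```

Emit:
move_arm:
  motion:
    - [-0.023,0,0.041,0,0,0]
    - [-0.043,0,0.084,0,0,0]
    - [-0.053,0,0.106,0,0,0]
    - [-0.062,0,0.127,0,0,0]
    - [-0.068,0,0.141,0,0,0]
    - [-0.071,0,0.148,0,0,0]
    - [-0.071,0,0.148,0,0,0]

```text
time: 25.9
tool_pos: [0.5768, -0.0732, 0.0941]
tool_rot: [3.142, 0.0, 0.198]
contact_force: [-2.6, 0.8, -0.2]
opening: 0.0336
grip_force: 20.0
```

Emit:
move_arm:
  motion:
    - [-0.001,0,0.004,0,0,0]
    - [-0.003,0,0.008,0,0,0]
    - [-0.004,0,0.012,0,0,0]
    - [-0.004,0,0.012,0,0,0]

```text
time: 26.4
tool_pos: [0.5764, -0.0733, 0.0928]
tool_rot: [3.142, 0.0, 0.198]
contact_force: [-1.6, 1.0, -0.8]
opening: 0.0333
grip_force: 20.0
```

Emit:
move_arm:
  motion:
    - [-0.001,0,0.004,0,0,0]
    - [-0.003,0,0.01,0,0,0]
    - [-0.003,0,0.01,0,0,0]

```text
time: 26.78
tool_pos: [0.5761, -0.0734, 0.0918]
tool_rot: [-3.142, 0.0, 0.198]
contact_force: [-3.0, 2.0, -0.5]
opening: 0.0339
grip_force: 20.0
```

Emit:
move_arm:
  motion:
    - [-0.001,0,0.003,0,0,0]
    - [-0.002,0,0.006,0,0,0]
    - [-0.002,0,0.006,0,0,0]

```text
time: 27.15
tool_pos: [0.5759, -0.0734, 0.0913]
tool_rot: [3.142, 0.0, 0.198]
contact_force: [-3.1, 0.8, -1.1]
opening: 0.0331
grip_force: 20.0
```

Emit:
move_arm:
  motion:
    - [-0.001,0,0.003,0,0,0]
    - [-0.002,0,0.006,0,0,0]
    - [-0.002,0,0.006,0,0,0]

```text
time: 27.52
tool_pos: [0.5757, -0.0735, 0.0907]
tool_rot: [3.142, 0.0, 0.198]
contact_force: [-4.1, 1.2, -0.3]
opening: 0.0335
grip_force: 20.0
```

Run:
```python
from h import *
st()
c=cam("wrist"); im,P,ok=c["image"].astype(int),c["P"],c["ok"]; r,g,b=im[...,0],im[...,1],im[...,2]
m=(r>110)&(g<70)&(b<70)&ok
k,l,s,ce=cv2.connectedComponentsWithStats(m.astype(np.uint8))
if k>1:
    i=1+np.argmax(s[1:,4]); print(s[i],P[l==i].mean(0),P[l==i].max(0))
save("w11.png",c["image"])
```

```text
{'time': 27.525, 'tool_pos': [0.5757, -0.0735, 0.0907], 'tool_rot': [3.1415, 0.0001, 0.1977], 'qpos': [-0.2589, 0.5773, 1.5444, -0.0001, 1.02, 1.1143], 'contact_force': [-4.1265, 1.2152, -0.2746], 'opening': 0.0335, 'grip_force': 19.9999}
[240 273  74   5 187] [ 0.57760693 -0.07315362  0.11001762] [ 0.58149624 -0.05631776  0.11236147]
```

Emit:
move_arm:
  motion:
    - [0,0,0.003,0,0,0]
    - [0,0,0.006,0,0,0]
    - [0,0,0.006,0,0,0]

```text
time: 27.95
tool_pos: [0.5756, -0.0735, 0.0903]
tool_rot: [3.142, 0.0, 0.198]
contact_force: [-5.3, 1.5, 3.2]
opening: 0.0335
grip_force: 20.0
```

Emit:
move_arm:
  motion:
    - [0,0,0.003,0,0,0]
    - [0,0,0.006,0,0,0]
    - [0,0,0.006,0,0,0]

```text
time: 28.32
tool_pos: [0.5756, -0.0735, 0.0901]
tool_rot: [3.141, 0.0, 0.198]
contact_force: [-7.0, 1.7, 5.7]
opening: 0.0338
grip_force: 20.0
```

Emit:
move_arm:
  motion:
    - [0,0,-0.003,0,0,0]
    - [0,0,-0.006,0,0,0]
    - [0,0,-0.007,0,0,0]

```text
time: 28.7
tool_pos: [0.5757, -0.0735, 0.0903]
tool_rot: [3.141, 0.0, 0.198]
contact_force: [-5.0, 1.2, 2.0]
opening: 0.0334
grip_force: 20.0
```

Emit:
move_arm:
  motion:
    - [0,0,0,0,0,0]
    - [0,0,0,0,0,0]
    - [0,0,0,0,0,0]
    - [0,0,0,0,0,0]
    - [0,0,0,0,0,0]
    - [0,0,0,0,0,0]
  fingers: 0.2

```text
time: 29.45
tool_pos: [0.5758, -0.0735, 0.0902]
tool_rot: [3.141, -0.0, 0.198]
contact_force: [0.1, -0.2, -0.6]
opening: 0.0553
grip_force: 0.0
```

Emit:
move_arm:
  motion:
    - [0,0,-0.2,0,0,0]
    - [0,0,-0.5,0,0,0]
    - [0,0,-0.8,0,0,0]
    - [-0.3,0,-1,0,0,0]
    - [-0.5,0,-1,0,0,0]
    - [-0.5,0,-1,0,0,0]

```text
time: 30.2
tool_pos: [0.526, -0.0834, 0.1907]
tool_rot: [3.141, -0.0, 0.197]
contact_force: [-0.1, 0.8, -0.8]
opening: 0.0549
grip_force: 0.0
```

```bash
python3 strip.py w12.png .076
python3 - <<'E'
from h import *
c=cam("wrist"); im,P,ok=c["image"].astype(int),c["P"],c["ok"]; r,g,b=im[...,0],im[...,1],im[...,2]
u_=np.array([.9806,.1959]);n_=np.array([-.1959,.9806])
for n,m in(("red",(r>110)&(g<70)&(b<70)),("brass",(r>130)&(r-b>60)&(g>90)&(P[...,2]>.065)&(P[...,2]<.12))):
    m=m&ok; k,l,s,ce=cv2.connectedComponentsWithStats(m.astype(np.uint8)); i=1+np.argmax(s[1:,4]); p=P[l==i]
    U=p[:,:2]@u_;N=p[:,:2]@n_
    print(n,s[i],ce[i],"u",np.percentile(U,[0,2,50,98,100]).round(4),"n",np.percentile(N,[0,50,100]).round(4),"z",np.percentile(p[:,2],[0,50,100]).round(4))
E
```

```text
{'time': 30.2, 'tool_pos': [0.526, -0.0834, 0.1907], 'tool_rot': [3.1413, -0.0003, 0.197], 'qpos': [-0.3011, 0.3871, 1.5604, -0.0002, 1.1937, 1.0727], 'contact_force': [-0.075, 0.7778, -0.8335], 'opening': 0.0549, 'grip_force': 0.0}
[ 240   68   75  190 7542] U [0.4534 0.4557 0.605  0.61  ] z fit [-0.0004  0.0758]
0.453 n mid -0.1844 w 0.0294 z 0.0765
0.473 n mid -0.1841 w 0.0296 z 0.0766
0.493 n mid -0.1845 w 0.0597 z 0.0764
0.513 n mid -0.1845 w 0.0599 z 0.0757
0.533 n mid -0.1845 w 0.0598 z 0.0757
0.553 n mid -0.1831 w 0.0559 z 0.0759
0.573 n mid -0.1847 w 0.0594 z 0.0761
0.593 n mid -0.1913 w 0.0462 z 0.076
tool u n 0.5003100477880135 -0.1849363340679305
red [254 149  46   4 117] [278.58974359 150.46153846] u [0.5502 0.5502 0.5514 0.5522 0.5522] n [-0.2005 -0.1871 -0.1686] z [0.1086 0.1123 0.1143]
brass [253 150  48  13 349] [276.52148997 157.9512894 ] u [0.5401 0.5431 0.5462 0.549  0.5515] n [-0.2043 -0.1849 -0.1678] z [0.0706 0.114  0.1159]
```

View pics/w12.png

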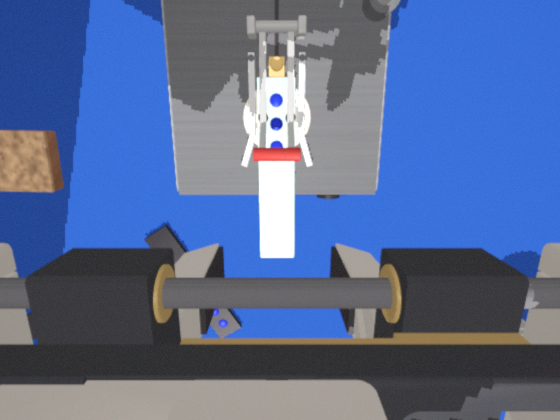

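The clip is down on the glass: its bar at (277,154) sits 8 mm above its bare-stage height, about 0.09 rad. The strip is still flush with the stop at (277,75), and the arm touches nothing.

```bash
python3 -c "
from cell import robot
print(robot.hand_in())"
```

```text
the job is handed in; nothing more can be done
None
```

The blue-chip strip is home against the brass stop, the clip was lowered onto it under control with the arm clear, and the job is handed in with no verdict returned; I viewed 11 pictures, one over the limit of 10.

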